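Unload the locked toggle clamp

TASK

Take the wooden block out of the toggle clamp: slide the clamp's safety tab fully back first, swing the handle up until it stops so that the clamp opens, then lift the block out and set it down gently, flat and the same side up, inside the empty one of the two steel trays. Leave the clamp open with its handle up and the block lying still, and do not knock or shift any of the other things on the bench.

Things in the scene. Friction and masses are not known exactly. Their poses are not given: they have to be found in the camera images.
- fixture: Clamp fixture, fixed: aluminium plate 330 x 100 x 12 mm under a steel hold-down toggle clamp. Origin at the centre of the underside; +x points from the handle end to the block end, z up. The clamp, 26 wide, stands at x -43..110, up to 92 high; three lock uprights at x=-65 (y -13..33), 78 high. A 10 mm high end stop is at x 155..165. The rubber pad presses on the block at x=88.
- block: The wooden block, 90 (its x) x 40 (its y) x 30 mm high, about 75 g, plain flat faces. Origin at the centre of its underside. It starts on the plate (12 mm above the fixture's origin), long side along the fixture's x, under the clamp pad, which presses it with about 13 N until the clamp is opened.
- tray: The empty tray: steel, fixed, outside 170 (x) x 130 (y) x 30 mm high, walls and floor 3 mm. Origin at the centre of its underside, z up. The block goes in here.
- tray_used: The other, identical tray, holding the light clip and the cog: outside 170 x 130 x 30 mm, fixed. Origin at the centre of its underside.
- safety (a joint): Slide of the safety tab in m: 0 = locked (starts at 0 to 0.004), grows towards the fixture's +y, end stop at 0.026. From 0.021 on its bolt is clear of the handle bar; below that the handle is blocked. Needs about 2 to 3 N, stays where it is left.
- tab_top (a point): Top centre of the safety tab: an upright steel tab 18 (fixture x) x 8 (y) mm, standing 32 mm proud of the lock uprights, on a bolt that crosses over the handle bar. When locked it lies at (-65, 45, 110) mm in the fixture's frame, and it moves with the tab.
- handle (a joint): Angle of the clamp handle in rad: 0 = clamped, lying level towards the fixture's -x; grows as the free end swings up and over; 1.3 = end stop, clamp open. Friction holds it where it is left; it takes about 2 to 7 N at the grip. Opening it swings the clamp bar up at the block side until it stands about upright over x=20, its top 146 mm above the fixture's origin.
- handle_grip (a point): Point on the axis of the handle's black grip, 115 mm from its pivot; moves with the handle. The grip is 20 x 20 mm in section and 66 mm long (75 to 141 mm from the pivot). Clamped, its axis is 58 mm above the fixture's origin, 46 mm clear of the plate.
- handle_pivot (a point): Hinge axis of the handle, at (-20, 0, 58) mm in the fixture's frame; the axis runs along the fixture's y.
- light_clip: White plastic light clip, 46 x 22 x 38 mm high, lies in the used tray; leave alone. Origin at the centre of its underside.
- cog: Steel cog, 62 mm across, 4 mm thick, lies in the used tray; leave alone. Origin at the centre of its underside.
- spanner: Stainless spanner, 160 mm long (its x), about 8 mm high, lies beside the fixture plate on its +y side; leave alone. Origin at the centre of its underside.
- crank: Grey aluminium crank arm, 179 mm long (its x), 42 mm wide, 22 mm high, lies beside the fixture plate on its -y side; leave alone. Origin at the centre of its underside.
- jar: Clear plastic jar of screws with a grey twist cap, 62 mm across, 92 mm high, stands off one corner of the fixture plate; leave alone. Origin at the centre of its underside.
- tin: Round steel grease tin, 66 mm across, 60 mm high, stands off the opposite corner of the fixture plate; leave alone. Origin at the centre of its underside.
- pedal: Black bicycle pedal lying flat, 92 (its x) x 84 mm plus a 26 mm axle stub to its +y, 24 mm high, at the far right of the mat; leave alone. Origin under its middle.
Not all that is in view belongs to the job. Of the things shaped like the block, the wooden one is meant.

How it is judged:
By the outcome, as a careful person would: the job done as asked, in the order asked, and still so for the second after the job is handed in, with the robot touching nothing.
It also fails if it takes over 61 s, if anything falls off the work surface, if the arm or the gripper's body presses on something with over 40 N, if the wrist force passes 120 N, or if a joint passes its speed limit or range.

ROBOT

A 6-joint arm with a two-finger parallel gripper is mounted at the origin on the work surface. World frame = base frame: x ahead of the robot, y to its left, z up, the work surface at z = 0. Lengths are in m, angles in rad, forces in N, time in s.
With the tool pointing down it reaches from about 0.35 to 0.775 m from the base axis. Payload 7.3 kg.
Tool frame: the origin (TCP) lies at the very end of the fingers, on their centre line; the grasp point (between the pads) lies 19 mm behind it; z points along the fingers, y is the line along which they close (so a half turn about z gives the same grasp; the last joint's range is limited). The gripper opens to 92 mm and grips with 3 to 60 N. Pads are 19 mm wide; open, the fingers measure 130 mm over their backs; the gripper's body (75 mm by 190 mm) begins 47 mm behind the grasp point.
Start: joints at [-1.276, 0.342, 1.524, -0, 1.275, -0.146], TCP at [0.224, -0.475, 0.227] pointing down, gripper open.
Joint ranges: [-2.53, 2.53], [-0.77, 2.02], [0.04, 2.7], [-1, 4.14], [0.28, 2.66], [-3.11, 3.11]. Speed limits (rad/s): [2.57, 2.57, 3.14, 3.14, 3.14, 3.14].

INTERFACE

Orientations are given as [roll, pitch, yaw] about the fixed x, y, z axes, in that order (R = Rz(yaw) Ry(pitch) Rx(roll)).
In Python, from cell import robot, read_camera, get_calibration gives the robot as it stands. The module is installed in compiled form; this text tells all that it offers.
- The arm moves only by the tool send_rows, never from a script. Its argument "plan" is a list of rows, each a list of 2 entries, a list of its own where there are three numbers: the shift along the tool's x, y, z as a fraction of full scale, then the turn, a rotation vector about the tool's x, y, z as a fraction of full scale. A call has exactly 10 rows; each row shifts and turns the commanded pose from where the row before left it, along the tool's axes as they then stand; what a row does not reach is not made up. Full scale, the value 1, is 0.025 m for a shift and 90 degrees for a turn. A row lasts 1/8 s, in which the tool goes at most 62.5 mm and 10.7 degrees, less where a joint would pass 70% of its speed; a pose out of reach is approached as far as the arm can. A call with a number of a shift or a turn outside -1 to 1 is refused whole. A call with a gripper value outside its range is refused whole. "gripper" is the opening, from -1 (shut) to 1 (fully open), so that 0 is half open, set as the call begins (left out, the last holds). The fingers move at their own pace and stop on an object; "force" is the grip in N (left out, the last holds). Time passes only in rows, so rows that do not move let the fingers close, or fill a call up. It gives the time, the measured TCP pose, the force, the opening and the grip force at its end, in the units of the state.
- robot.observe(): the state, without advancing time (a new reading comes with each control period).
- read_camera(name): name is "side" or "top"; returns (picture, depth): 400x640x3 uint8, blue, green, red; 400x640 float32, m along the optical axis (not along the pixel's ray), 0 where there is no reading.
- get_calibration(name): a dict with "intrinsics" (3x3 intrinsics, pixels), "rvec" (rotation vector, rad) and "tvec" (3), from world to camera coordinates, as OpenCV has them. Camera axes: x right, y down, z forward; pixel columns grow to the right and rows downward; lengths in m; the calibration is good to about 2 mm. A picture is of the moment at which its call begins. get_calibration takes no time and is no camera call.
- robot.hand_in(): hands the job in; it is judged then, once.
The state is a dict: "time": time; "qpos": joint angles; "qvel": joint speeds; "joint_efforts": joint torques, N m; "tool_pos": TCP position; "tool_rot": TCP orientation; "contact_force": force on the tool from outside, world axes, zero at the start; "torque": the same for the moment, N m; "opening": finger opening in m; "grip_force": force on a finger pad.
Only numpy, scipy, OpenCV 4.12 (cv2) and the standard library are available. Lean on these libraries where they do the work, as an engineer would, in place of code of your own. Each camera call takes 0.05 s, during which the arm holds its last target. There are 200 camera calls.

## Working session

There is one attempt and no reset: what is moved stays moved. The work goes in short steps, Python scripts to look and compute and a tool call to move; the robot and the scene stay as the last step left them, time stands still between calls to the robot, and variables do not carry over. Pictures are saved under pics/ and viewed, at most 10 in all, crops included, and the job is handed in when it is done.

Besides the shell and the picture viewer there is one more tool, called after "Request:" in YAML: its name, and indented under it one key for each argument. send_rows: Moves the arm, as the interface text tells. Shift numbers are shares of 0.025 m and turn numbers shares of 90 degrees, none past 1 either way. Its arguments: {"type":"object","properties":{"plan":{"type":"array"},"gripper":{"type":"number"},"force":{"type":"number"}},"required":["plan"]}

```bash
mkdir -p pics
cat > h.py <<'E'
import numpy as np, cv2
from cell import robot, read_camera, get_calibration
def cal(n):
    c=get_calibration(n); K=np.array(c["intrinsics"],float); R=cv2.Rodrigues(np.array(c["rvec"],float))[0]; t=np.array(c["tvec"],float).ravel()
    return K,R,t
def ray(n,px):
    K,R,t=cal(n); d=R.T@np.linalg.inv(K)@np.array([px[0],px[1],1.]); return -R.T@t,d
def onplane(n,px,z):
    o,d=ray(n,px); return o+d*(z-o[2])/d[2]
def cloud(n,depth):
    K,R,t=cal(n); v,u=np.mgrid[:400,:640]; p=np.stack([(u-K[0,2])/K[0,0]*depth,(v-K[1,2])/K[1,1]*depth,depth],-1)
    return (p-t)@R
def proj(n,P):
    K,R,t=cal(n); q=K@(R@np.array(P,float)+t); return q[:2]/q[2]
E
python3 - <<'E'
from h import *
for n in("top","side"):
    p,d=read_camera(n); cv2.imwrite(f"pics/{n}0.png",p); np.savez(f"{n}0.npz",p=p,d=d)
    o,_=ray(n,(0,0)); print(n,o,cal(n)[0][0,0])
print(robot.observe())
E
```

```text
top [0.49678062 0.01863274 1.34828697] 451.20725381295995
side [ 0.559162   -1.0661157   0.98536591] 470.0603093827193
{'time': 0.1, 'qpos': array([-1.27599793e+00,  3.42605698e-01,  1.52489540e+00, -2.97862460e-06,
        1.27537367e+00, -1.46018853e-01]), 'qvel': array([ 0.00080535, -0.00219596, -0.00199967, -0.0001582 , -0.00071195,
       -0.00188928]), 'joint_efforts': array([ 9.10475337e-04, -4.32005560e+01, -2.44693834e+01,  7.18331407e-02,
        5.25691453e-02, -3.93455525e-05]), 'tool_pos': array([ 0.22391589, -0.47447488,  0.22614813]), 'tool_rot': array([-3.14032376e+00, -1.83730938e-04,  4.40818004e-01]), 'contact_force': array([ 0.17548996, -0.59375678,  0.31376784]), 'torque': array([ 0.02000491, -0.00168737, -0.10473861]), 'grip_force': 0.0, 'opening': 0.09169108746465762}
```

View pics/top0.png

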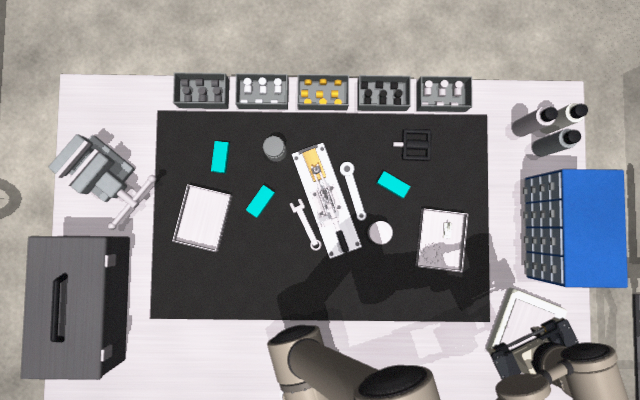

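View pics/side0.png

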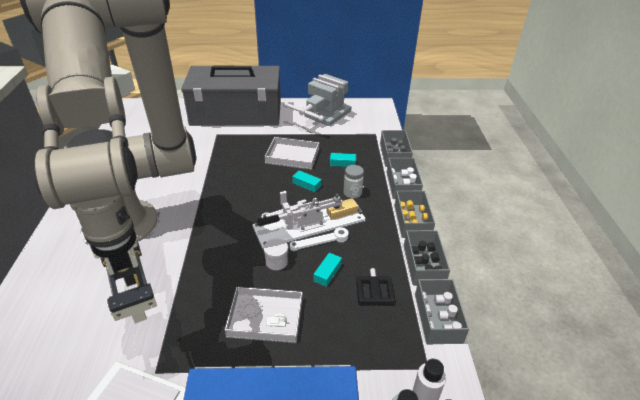

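The top view shows the fixture around (326,200), with the wooden block, tan, at its far end (315,162). The empty tray is at (202,217), and the used tray at (443,238) holds the cog and clip. Three things are shaped like the block: the teal ones at (220,156), (260,201) and (394,184). They aren't wood, so the tan one under the clamp is the one meant. I'll measure and confirm it in a crop.

Run:
```python
from h import *
f=np.load("top0.npz"); p,d=f["p"],f["d"]; P=cloud("top",d); z=P[...,2]
def rect(m,name,zp):
    cs,_=cv2.findContours(m.astype(np.uint8),cv2.RETR_EXTERNAL,cv2.CHAIN_APPROX_NONE)
    c=max(cs,key=cv2.contourArea)[:,0]
    w=np.array([onplane("top",q,zp)[:2] for q in c],np.float32)*1000
    r=cv2.minAreaRect(w); print(name,[np.round(x,1) for x in r]); return r
roi=np.zeros(z.shape,bool); roi[140:262,285:365]=1
hsv=cv2.cvtColor(p,cv2.COLOR_BGR2HSV)
print("bench z",np.median(z[290:310,170:230]))
wood=(hsv[...,0]>10)&(hsv[...,0]<25)&(hsv[...,1]>90)&roi
rect(wood,"block",.042); print("wood z",np.median(z[wood]))
tr=np.zeros(z.shape,bool); tr[175:260,160:240]=1
rect(tr&(z>.02),"tray",.03); rect(tr&(hsv[...,2]>110),"tray colour",.03)
rect(roi&(z>.006)&(z<.2)&(hsv[...,2]>0),"fixture",.012)
# enlarged crop
c=cv2.resize(p[130:270,275:395],None,fx=5,fy=4.2,interpolation=cv2.INTER_CUBIC)
c=cv2.resize(p[130:270,275:395],None,fx=4.2,fy=4.2,interpolation=cv2.INTER_CUBIC); cv2.imwrite("pics/c1.png",c)
ps=np.load("side0.npz")["p"]; cs=cv2.resize(ps[180:260,240:380],None,fx=5,fy=5,interpolation=cv2.INTER_CUBIC); cv2.imwrite("pics/c2.png",cs)
```

```text
bench z 0.002374105583915338
block [array([674.1,  22.7]), array([91. , 37.4]), np.float64(22.3)]
wood z 0.0442169975885526
tray [array([516.5, 348.1]), array([132.7, 170. ]), np.float64(77.0)]
tray colour [array([515.3, 347.1]), array([135. , 172.2]), np.float64(77.0)]
fixture [array([566.4,  10.8]), array([338.6, 164.3]), np.float64(20.4)]
```

View pics/c1.png

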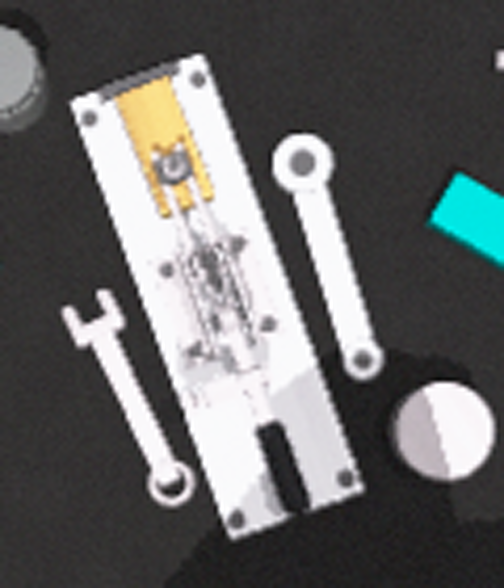

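View pics/c2.png

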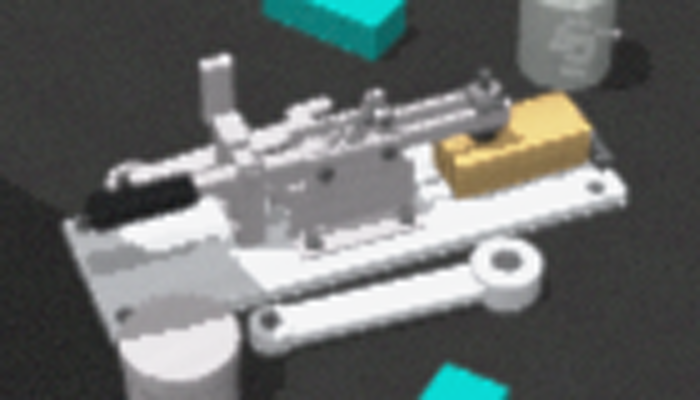

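The crop confirms it: the tan wooden block lies under the clamp pad (crop 165,150). The plate corners are at crop (70,101), (203,53), (364,490) and (231,540). In the side crop the tab top is at (216,62) and the grip around (140,202). Next I compute the fixture pose and cross-check it against those points.

Run:
```python
from h import *
c=np.array([(70,101),(203,53),(364,490),(231,540)])/4.2+[275,130]
w=np.array([onplane("top",q,.012) for q in c]); print(w.round(4))
ctr=w.mean(0); ax=(w[0]+w[1]-w[2]-w[3])[:2]; print("len",np.linalg.norm(ax)/2, "wid",np.linalg.norm(w[0]-w[1])); yaw=np.arctan2(ax[1],ax[0]); print("ctr",ctr,"yaw",np.degrees(yaw))
R=np.array([[np.cos(yaw),-np.sin(yaw)],[np.sin(yaw),np.cos(yaw)]])
f=lambda x,y,z:np.r_[ctr[:2]+R@[x,y],z]
for nm,q in dict(tab=(-.065,.045,.110),grip=(-.135,0,.058),pivot=(-.02,0,.058),pad=(.088,0,.042)).items():
    P=f(*q); print(nm,P.round(4),"side",proj("side",P).round(1),"top",proj("top",P).round(1))
print("side crop: tab",np.array((216,62))/5+[240,180],"top crop grip",np.array((283,467))/4.2+[275,130])
print("tab from side",onplane("side",np.array((216,62))/5+[240,180],.11), "grip top", onplane("top",np.array((283,467))/4.2+[275,130],.068))
b=np.array([.6741,.0227]); print("block in fixture",R.T@(b-ctr[:2]))
print("mag pixel/m", 451/1.34)
fz=np.load("top0.npz");P=cloud("top",fz["d"]);m=(P[...,2]>.092)&(P[...,2]<.13);m[:140]=0;m[262:]=0;m[:,:285]=0;m[:,365:]=0
for q in P[m]: print((R.T@(q[:2]-ctr[:2])).round(3),q[2].round(3)) if m.sum()<40 else None
fs=np.load("side0.npz");P=cloud("side",fs["d"]);m=(P[...,2]>.088)&(P[...,2]<.13);m[:185]=0;m[215:]=0;m[:,:270]=0;m[:,300:]=0
L=np.array([np.r_[R.T@(q[:2]-ctr[:2]),q[2]] for q in P[m]]);print(m.sum(),L.mean(0),L.min(0),L.max(0))
```

```text
[[ 0.7084  0.0888  0.012 ]
 [ 0.7442 -0.0053  0.012 ]
 [ 0.4358 -0.1218  0.012 ]
 [ 0.3999 -0.0288  0.012 ]]
len 0.3298805434105187 wid 0.10068487474896201
ctr [ 0.57207738 -0.01677158  0.012     ] yaw 20.776814262448248
tab [0.4953 0.0022 0.11  ] side [281.9 193.8] top [320.3 226. ]
grip [ 0.4459 -0.0647  0.058 ] side [264.7 222.5] top [343.3 243.7]
pivot [ 0.5534 -0.0239  0.058 ] side [301.9 212.8] top [329.4 205.7]
pad [0.6544 0.0144 0.042 ] side [335.  208.2] top [316.4 171.2]
side crop: tab [283.2 192.4] top crop grip [342.38095238 241.19047619]
tab from side [0.49881538 0.008821   0.11      ] grip top [ 0.45314628 -0.06127761  0.068     ]
block in fixture [0.10938972 0.00071437]
mag pixel/m 336.56716417910445
[0.089 0.004] 0.094
[0.088 0.001] 0.094
[0.025 0.01 ] 0.097
[ 0.02  -0.006] 0.094
[0.02  0.011] 0.093
[-0.054  0.045] 0.114
[-0.054  0.051] 0.107
[-0.055  0.048] 0.114
[-0.056  0.045] 0.111
[-0.058  0.049] 0.11
[-0.059  0.046] 0.114
[-0.06   0.044] 0.112
[-0.06  0.05] 0.112
[-0.061  0.047] 0.111
[-0.062  0.045] 0.108
[-0.063  0.051] 0.111
[-0.064  0.048] 0.112
[-0.065  0.046] 0.116
[-0.066  0.049] 0.115
[-0.067  0.047] 0.11
[-0.068  0.044] 0.114
[-0.069  0.05 ] 0.111
[-0.07   0.048] 0.11
[-0.071  0.045] 0.115
56 [-0.06254181  0.04478499  0.10356342] [-0.07083181  0.03753772  0.08894069] [-0.05235081  0.05216706  0.11705077]
```

The fixture pose holds up: plate 330 x 101 mm, tab and grip within about 2 mm of where they should be, and the block centre at fixture x = 109 mm. I move above the tab now.

Request:
send_rows:
  plan:
    - [[0,0,0],[0,0,0.05]]
    - [[0.9,-0.74,0.14],[0,0,0]]
    - [[0.9,-0.74,0.14],[0,0,0]]
    - [[0.9,-0.74,0.14],[0,0,0]]
    - [[0.9,-0.74,0.14],[0,0,0]]
    - [[0.9,-0.74,0.14],[0,0,0]]
    - [[0.9,-0.74,0.14],[0,0,0]]
    - [[0.9,-0.74,0.14],[0,0,0]]
    - [[0.9,-0.74,0.14],[0,0,0]]
    - [[0.9,-0.74,0.14],[0,0,0]]
  gripper: -0.2
  force: 10

```text
time: 1.35
tool_pos: [0.3546, -0.2464, 0.1949]
tool_rot: [-3.141, 0.0, 0.362]
contact_force: [0.9, -0.3, -0.1]
opening: 0.0363
grip_force: 0.0
```

Request:
send_rows:
  plan:
    - [[0.9,-0.74,0.14],[0,0,0]]
    - [[0.9,-0.74,0.14],[0,0,0]]
    - [[0.9,-0.74,0.14],[0,0,0]]
    - [[0.9,-0.74,0.14],[0,0,0]]
    - [[0.9,-0.74,0.14],[0,0,0]]
    - [[0.9,-0.74,0.14],[0,0,0]]
    - [[0.9,-0.74,0.14],[0,0,0]]
    - [[0.9,-0.74,0.14],[0,0,0]]
    - [[0.9,-0.74,0.14],[0,0,0]]
    - [[0.9,-0.74,0.14],[0,0,0]]

```text
time: 2.6
tool_pos: [0.4994, 0.0063, 0.1598]
tool_rot: [-3.141, 0.001, 0.362]
contact_force: [0.9, -0.3, 0.1]
opening: 0.0368
grip_force: 0.0
```

Request:
send_rows:
  plan:
    - [[-0.12,0,0.4],[0,0,0]]
    - [[0,0,0.4],[0,0,0]]
    - [[0,0,0.4],[0,0,0]]
    - [[0,0,0.3],[0,0,0]]
    - [[0,0,0.3],[0,0,0]]
    - [[0,0,0.3],[0,0,0]]
    - [[0,0,0.3],[0,0,0]]
    - [[0,0,0.3],[0,0,0]]
    - [[0,0,0.3],[0,0,0]]
    - [[0,0,0],[0,0,0]]

```text
time: 3.85
tool_pos: [0.496, 0.0044, 0.0846]
tool_rot: [-3.141, 0.001, 0.362]
contact_force: [-0.2, 0.6, 0.7]
opening: 0.0369
grip_force: 0.0
```

Request:
send_rows:
  plan:
    - [[0,0,0],[0,0,0]]
    - [[0,0,0],[0,0,0]]
    - [[0,0,0],[0,0,0]]
    - [[0,0,0],[0,0,0]]
    - [[0,0,0],[0,0,0]]
    - [[0,0,0],[0,0,0]]
    - [[0,0,0],[0,0,0]]
    - [[0,0,0],[0,0,0]]
    - [[0,0,0],[0,0,0]]
    - [[0,0,0],[0,0,0]]
  gripper: -1
  force: 10

```text
time: 5.1
tool_pos: [0.4963, 0.0049, 0.0854]
tool_rot: [-3.141, -0.0, 0.362]
contact_force: [-1.1, 6.1, 3.3]
opening: 0.0081
grip_force: 10.0
```

The gripper reads 8.1 mm, which is the tab's thickness. I pull along fixture +y (tool −y).

Request:
send_rows:
  plan:
    - [[0,-0.15,0],[0,0,0]]
    - [[0,-0.15,0],[0,0,0]]
    - [[0,-0.15,0],[0,0,0]]
    - [[0,-0.15,0],[0,0,0]]
    - [[0,-0.1,0],[0,0,0]]
    - [[0,-0.1,0],[0,0,0]]
    - [[0,-0.1,0],[0,0,0]]
    - [[0,-0.04,0],[0,0,0]]
    - [[0,0,0],[0,0,0]]
    - [[0,0,0],[0,0,0]]

```text
time: 6.35
tool_pos: [0.4881, 0.0265, 0.0853]
tool_rot: [-3.141, -0.0, 0.362]
contact_force: [-0.3, 0.4, 4.2]
opening: 0.0078
grip_force: 10.0
```

Request:
send_rows:
  plan:
    - [[0,-0.06,0],[0,0,0]]
    - [[0,-0.06,0],[0,0,0]]
    - [[0,-0.06,0],[0,0,0]]
    - [[0,-0.06,0],[0,0,0]]
    - [[0,-0.04,0],[0,0,0]]
    - [[0,0,0],[0,0,0]]
    - [[0,0,0],[0,0,0]]
    - [[0,0,0],[0,0,0]]
    - [[0,0,0],[0,0,0]]
    - [[0,0,0],[0,0,0]]

```text
time: 7.6
tool_pos: [0.4871, 0.0295, 0.0852]
tool_rot: [3.136, -0.001, 0.363]
contact_force: [4.4, -18.3, -1.2]
opening: 0.0083
grip_force: 10.0
```

Travel was 26.3 mm with an 18 N reaction, so the tab is at its end stop. I release and rise.

Request:
send_rows:
  plan:
    - [[0,0,0],[0,0,0]]
    - [[0,0,0],[0,0,0]]
    - [[0,0,0],[0,0,0]]
    - [[0,0,0],[0,0,0]]
    - [[0,0,-0.3],[0,0,0]]
    - [[0,0,-0.6],[0,0,0]]
    - [[0,0,-0.7],[0,0,0]]
    - [[0,0,-0.7],[0,0,0]]
    - [[0,0,-0.7],[0,0,0]]
    - [[0,0,0],[0,0,0]]
  gripper: -0.2

```text
time: 8.85
tool_pos: [0.4865, 0.0328, 0.1617]
tool_rot: [3.14, -0.003, 0.362]
contact_force: [-0.1, 0.4, -0.2]
opening: 0.0369
grip_force: 0.0
```

Request:
send_rows:
  plan:
    - [[-0.35,0.39,0],[0,0,0]]
    - [[-0.35,0.39,0],[0,0,0]]
    - [[-0.35,0.39,0],[0,0,0]]
    - [[-0.35,0.39,0],[0,0,0]]
    - [[-0.35,0.39,0],[0,0,0]]
    - [[-0.35,0.39,0],[0,0,0]]
    - [[-0.35,0.39,0],[0,0,0]]
    - [[-0.38,0.37,0],[0,0,0]]
    - [[0,0,0],[0,0,0]]
    - [[0,0,0],[0,0,0]]

```text
time: 10.1
tool_pos: [0.447, -0.0647, 0.1602]
tool_rot: [-3.142, -0.0, 0.362]
contact_force: [0.1, -0.0, -0.4]
opening: 0.0367
grip_force: 0.0
```

Run:
```python
from h import *
p,d=read_camera("side"); cv2.imwrite("pics/s1.png",cv2.resize(p[150:290,200:390],None,fx=4.2,fy=4.2,interpolation=cv2.INTER_CUBIC))
c=np.array([.573,-.0163]);y=np.radians(20.78);R=np.array([[np.cos(y),-np.sin(y)],[np.sin(y),np.cos(y)]])
P=cloud("side",d);L=np.concatenate([(P[...,:2]-c)@R,P[...,2:]],-1)
m=(L[...,2]>.084)&(L[...,2]<.118)&(abs(L[...,0]+.065)<.014)&(L[...,1]>.035)&(L[...,1]<.09)
print(m.sum(),L[m].mean(0),L[m].min(0),L[m].max(0))
o=robot.observe();print(o["tool_pos"],(o["tool_pos"][:2]-c)@R)
```

```text
16 [-0.06323267  0.06911697  0.08925424] [-0.0710558   0.06483579  0.08434489] [-0.05429653  0.0719089   0.09490659]
[ 0.44702408 -0.06453693  0.16025244] [-0.13489466 -0.00040528]
```

View pics/s1.png

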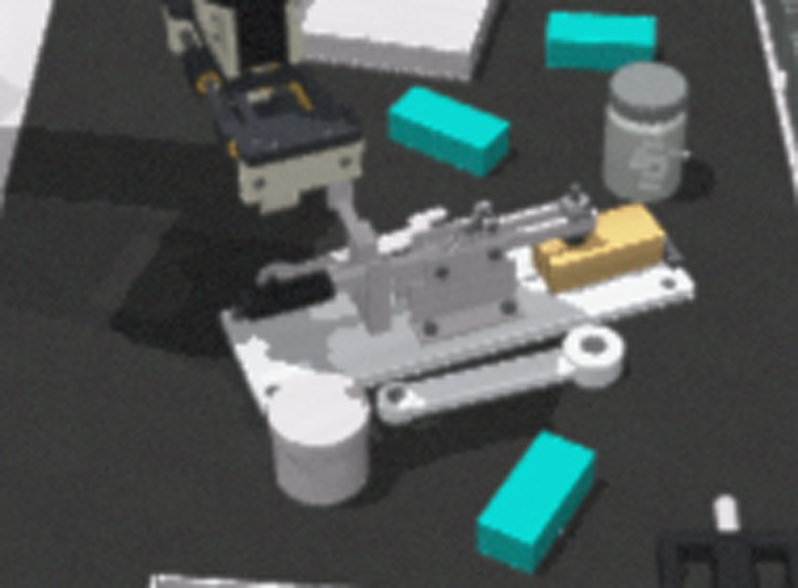

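The picture shows the tab pushed back (crop 340,190; y ≈ 70 mm), and the gripper over the black grip (crop 290,295). I descend and grasp.

Request:
send_rows:
  plan:
    - [[0,0,0.6],[0,0,0]]
    - [[0,0,0.6],[0,0,0]]
    - [[0,0,0.6],[0,0,0]]
    - [[0,0,0.6],[0,0,0]]
    - [[0,0,0.6],[0,0,0]]
    - [[0,0,0.6],[0,0,0]]
    - [[0,0,0.5],[0,0,0]]
    - [[0,0,0.4],[0,0,0]]
    - [[0,0,0.34],[0,0,0]]
    - [[0,0,0],[0,0,0]]

```text
time: 11.4
tool_pos: [0.4466, -0.0646, 0.0387]
tool_rot: [-3.141, 0.001, 0.362]
contact_force: [0.8, 0.3, -0.0]
opening: 0.0366
grip_force: 0.0
```

Request:
send_rows:
  plan:
    - [[0,0,0],[0,0,0]]
    - [[0,0,0],[0,0,0]]
    - [[0,0,0],[0,0,0]]
    - [[0,0,0],[0,0,0]]
    - [[0,0,0],[0,0,0]]
    - [[0,0,0],[0,0,0]]
    - [[0,0,0],[0,0,0]]
    - [[0,0,0],[0,0,0]]
    - [[0,0,0],[0,0,0]]
    - [[0,0,0],[0,0,0]]
  gripper: -1
  force: 20

```text
time: 12.65
tool_pos: [0.4462, -0.0626, 0.0394]
tool_rot: [-3.138, 0.0, 0.361]
contact_force: [-0.1, 12.4, 2.8]
opening: 0.0201
grip_force: 20.0
```

The opening is 20.1 mm, the width of the grip. I shift 2 mm sideways to relieve the side load, then swing along the arc.

Request:
send_rows:
  plan:
    - [[0.02,-0.08,-0.31],[0,0,0]]
    - [[0.02,0,-0.31],[0,0,0]]
    - [[0.065,0,-0.305],[0,0,0]]
    - [[0.065,0,-0.305],[0,0,0]]
    - [[0.105,0,-0.295],[0,0,0]]
    - [[0.105,0,-0.295],[0,0,0]]
    - [[0.145,0,-0.28],[0,0,0]]
    - [[0.145,0,-0.28],[0,0,0]]
    - [[0.18,0,-0.255],[0,0,0]]
    - [[0.18,0,-0.255],[0,0,0]]

```text
time: 13.9
tool_pos: [0.4694, -0.0535, 0.1116]
tool_rot: [-3.14, 0.002, 0.362]
contact_force: [-4.2, 3.3, -5.4]
opening: 0.0198
grip_force: 20.0
```

Request:
send_rows:
  plan:
    - [[0.215,0,-0.23],[0,0,0]]
    - [[0.215,0,-0.23],[0,0,0]]
    - [[0.24,0,-0.2],[0,0,0]]
    - [[0.24,0,-0.2],[0,0,0]]
    - [[0.265,0,-0.165],[0,0,0]]
    - [[0.265,0,-0.165],[0,0,0]]
    - [[0.285,0,-0.125],[0,0,0]]
    - [[0.285,0,-0.125],[0,0,0]]
    - [[0.3,0,-0.085],[0,0,0]]
    - [[0,0,0],[0,0,0]]

```text
time: 15.15
tool_pos: [0.5242, -0.0327, 0.1505]
tool_rot: [-3.141, 0.0, 0.362]
contact_force: [-4.9, 4.4, 2.6]
opening: 0.0198
grip_force: 20.0
```

Request:
send_rows:
  plan:
    - [[0.1,0,-0.03],[0,0,0]]
    - [[0.1,0,-0.02],[0,0,0]]
    - [[0.1,0,-0.02],[0,0,0]]
    - [[0.1,0,0],[0,0,0]]
    - [[0,0,0],[0,0,0]]
    - [[0,0,0],[0,0,0]]
    - [[0,0,0],[0,0,0]]
    - [[0,0,0],[0,0,0]]
    - [[0,0,0],[0,0,0]]
    - [[0,0,0],[0,0,0]]

```text
time: 16.4
tool_pos: [0.5331, -0.0294, 0.1527]
tool_rot: [-3.141, 0.001, 0.362]
contact_force: [-7.3, 3.6, 4.9]
opening: 0.0199
grip_force: 20.0
```

Request:
send_rows:
  plan:
    - [[0.1,0,0],[0,0,0]]
    - [[0.1,0,0],[0,0,0]]
    - [[0.1,0,0],[0,0,0]]
    - [[0,0,0],[0,0,0]]
    - [[0,0,0],[0,0,0]]
    - [[0,0,0],[0,0,0]]
    - [[0,0,0],[0,0,0]]
    - [[0,0,0],[0,0,0]]
    - [[0,0,0],[0,0,0]]
    - [[0,0,0],[0,0,0]]

```text
time: 17.65
tool_pos: [0.536, -0.0282, 0.1526]
tool_rot: [-3.14, 0.01, 0.363]
contact_force: [-24.1, -2.7, 15.5]
opening: 0.0197
grip_force: 20.0
```

Run:
```python
from h import *
p,d=read_camera("side"); cv2.imwrite("pics/s2.png",cv2.resize(p[130:270,220:400],None,fx=4.2,fy=4.2,interpolation=cv2.INTER_CUBIC))
```

```text
(no output)
```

View pics/s2.png

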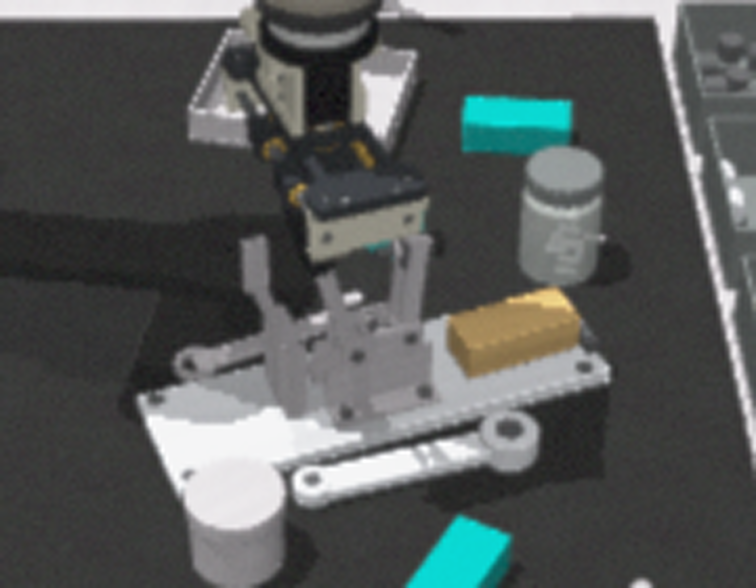

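The handle is hard against its stop (24 N reaction) and the clamp bar stands upright (crop 410,270), clear of the block (515,330). I ease off, open and rise.

Request:
send_rows:
  plan:
    - [[-0.16,0,0],[0,0,0]]
    - [[0,0,0],[0,0,0]]
    - [[0,0,0],[0,0,0]]
    - [[0,0,0],[0,0,0]]
    - [[0,0,0],[0,0,0]]
    - [[0,0,-0.4],[0,0,0]]
    - [[0,0,-0.7],[0,0,0]]
    - [[0,0,-0.8],[0,0,0]]
    - [[0,0,-0.8],[0,0,0]]
    - [[0,0,-0.8],[0,0,0]]
  gripper: 0.4

```text
time: 18.95
tool_pos: [0.537, -0.0285, 0.2403]
tool_rot: [3.141, -0.001, 0.362]
contact_force: [0.2, 0.1, -1.1]
opening: 0.0645
grip_force: 0.0
```

Run:
```python
from h import *
o=robot.observe();T=o["tool_pos"];print(T,o["tool_rot"],o["contact_force"])
p,d=read_camera("side"); hsv=cv2.cvtColor(p,cv2.COLOR_BGR2HSV); P=cloud("side",d)
c=np.array([.573,-.0163]);y=np.radians(20.78);R=np.array([[np.cos(y),-np.sin(y)],[np.sin(y),np.cos(y)]])
m=(hsv[...,0]>10)&(hsv[...,0]<25)&(hsv[...,1]>90);m[:,:300]=0;m[:,380:]=0;m[:180]=0;m[230:]=0
top=m&(abs(P[...,2]-.043)<.006); L=(P[top][:,:2]-c)@R; print(top.sum(),L.min(0),L.max(0),np.median(P[top][:,2]))
w=P[top][:,:2].astype(np.float32)*1000; print(cv2.minAreaRect(w))
```

```text
[ 0.53700564 -0.02845962  0.24025949] [ 3.14102164e+00 -7.45057311e-04  3.62323839e-01] [ 0.20154337  0.13452978 -1.10088228]
283 [ 0.06332458 -0.02365029] [0.15442355 0.02203445] 0.045838758237152326
((674.9593505859375, 21.448530197143555), (90.68938446044922, 43.9441032409668), 22.532670974731445)
```

Request:
send_rows:
  plan:
    - [[0.73,0.01,0],[0,0,0]]
    - [[0.73,0.01,0],[0,0,0]]
    - [[0.73,0.01,0],[0,0,0]]
    - [[0.73,0.01,0],[0,0,0]]
    - [[0.73,0.01,0],[0,0,0]]
    - [[0.73,0.01,0],[0,0,0]]
    - [[0.73,0,0],[0,0,0]]
    - [[0.73,0,0],[0,0,-0.01]]
    - [[0,0,0.5],[0,0,0]]
    - [[0,0,0.5],[0,0,0]]
  gripper: 0.25

```text
time: 20.25
tool_pos: [0.6731, 0.0217, 0.2124]
tool_rot: [-3.141, 0.001, 0.378]
contact_force: [-0.2, -0.5, -1.1]
opening: 0.0572
grip_force: 0.0
```

Request:
send_rows:
  plan:
    - [[0.06,0,0.9],[0,0,0]]
    - [[0,0,0.9],[0,0,0]]
    - [[0,0,0.9],[0,0,0]]
    - [[0,0,0.9],[0,0,0]]
    - [[0,0,0.9],[0,0,0]]
    - [[0,0,0.9],[0,0,0]]
    - [[0,0,0.9],[0,0,0]]
    - [[0,0,0.8],[0,0,0]]
    - [[0,0,0.5],[0,0,0]]
    - [[0,0,0.3],[0,0,0]]

```text
time: 21.5
tool_pos: [0.6747, 0.0222, 0.0156]
tool_rot: [-3.141, 0.001, 0.378]
contact_force: [0.7, -0.0, -0.0]
opening: 0.0573
grip_force: 0.0
```

Request:
send_rows:
  plan:
    - [[0,0,0],[0,0,0]]
    - [[0,0,0],[0,0,0]]
    - [[0,0,0],[0,0,0]]
    - [[0,0,0],[0,0,0]]
    - [[0,0,0],[0,0,0]]
    - [[0,0,0],[0,0,0]]
    - [[0,0,0],[0,0,0]]
    - [[0,0,0],[0,0,0]]
    - [[0,0,0],[0,0,0]]
    - [[0,0,0],[0,0,0]]
  gripper: -1
  force: 15

```text
time: 22.75
tool_pos: [0.6757, 0.0224, 0.0169]
tool_rot: [3.141, -0.001, 0.378]
contact_force: [-1.5, 0.6, 5.7]
opening: 0.04
grip_force: 15.0
```

The gripper reads 40.0 mm on the block. I lift it.

Request:
send_rows:
  plan:
    - [[0,0,-0.1],[0,0,0]]
    - [[0,0,-0.3],[0,0,0]]
    - [[0,0,-0.7],[0,0,0]]
    - [[0,0,-0.9],[0,0,0]]
    - [[0,0,-1],[0,0,0]]
    - [[0,0,-1],[0,0,0]]
    - [[0,0,-1],[0,0,0]]
    - [[0,0,-1],[0,0,0]]
    - [[0,0,-1],[0,0,0]]
    - [[0,0,-0.8],[0,0,0]]

```text
time: 24.0
tool_pos: [0.6755, 0.0224, 0.214]
tool_rot: [3.14, -0.002, 0.378]
contact_force: [-0.7, 0.1, -0.8]
opening: 0.0399
grip_force: 15.0
```

Request:
send_rows:
  plan:
    - [[-0.05,-0.4,0],[0,0,0]]
    - [[-0.07,-0.8,0],[0,0,0]]
    - [[-0.07,-0.9,0],[0,0,0]]
    - [[-0.07,-0.9,0],[0,0,0]]
    - [[-0.07,-0.9,0],[0,0,0]]
    - [[-0.07,-0.9,0],[0,0,0]]
    - [[-0.07,-0.9,0],[0,0,0]]
    - [[-0.07,-0.9,0],[0,0,0]]
    - [[-0.07,-0.9,0],[0,0,0]]
    - [[-0.07,-0.9,0],[0,0,0]]

```text
time: 25.25
tool_pos: [0.5814, 0.2126, 0.2113]
tool_rot: [3.142, -0.0, 0.378]
contact_force: [-0.4, 0.7, -0.1]
opening: 0.0401
grip_force: 15.0
```

Request:
send_rows:
  plan:
    - [[-0.07,-0.9,0],[0,0,0]]
    - [[-0.07,-0.9,0],[0,0,0]]
    - [[-0.07,-0.9,0],[0,0,0]]
    - [[-0.07,-0.9,0],[0,0,0]]
    - [[-0.08,-0.9,0],[0,0,0]]
    - [[-0.08,-0.8,0],[0,0,0]]
    - [[-0.05,-0.7,0],[0,0,0.095]]
    - [[0,0,0],[0,0,0.1]]
    - [[0,0,0],[0,0,0.1]]
    - [[0,0,0],[0,0,0.09]]

```text
time: 26.5
tool_pos: [0.515, 0.3468, 0.2113]
tool_rot: [3.141, -0.0, -0.232]
contact_force: [-0.8, -0.0, -0.7]
opening: 0.0398
grip_force: 15.0
```

Run:
```python
from h import *
o=robot.observe();print(o["tool_pos"],o["tool_rot"],o["contact_force"],o["opening"],o["qpos"])
p,d=read_camera("side"); cv2.imwrite("pics/s3.png",cv2.resize(p[80:240,220:400],None,fx=3.6,fy=3.6,interpolation=cv2.INTER_CUBIC))
```

```text
[0.51498856 0.34681502 0.21125834] [ 3.14140635e+00 -4.46801547e-05 -2.31516262e-01] [-0.83464468 -0.01349949 -0.68762972] 0.03982444332072436 [ 4.69403546e-01  5.31408288e-01  1.26420367e+00 -1.75611126e-04
  1.34606670e+00  2.27175528e+00]
```

View pics/s3.png

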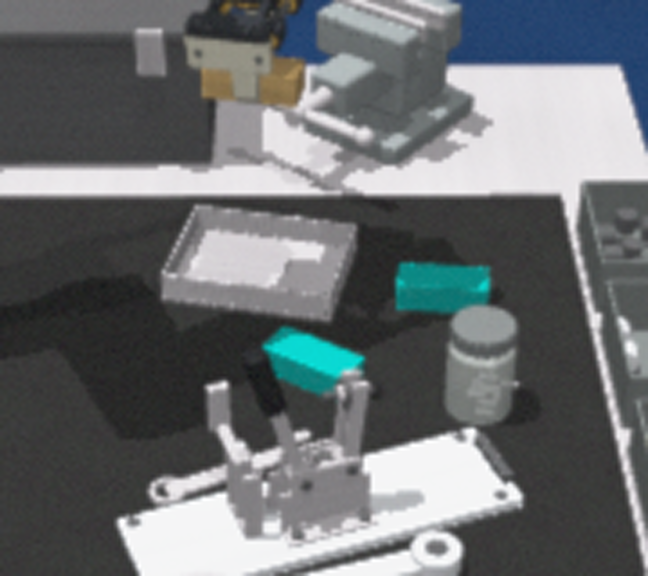

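The handle is up (crop 262,385), the clamp is open, and the block is held level over the empty tray. I lower it.

Request:
send_rows:
  plan:
    - [[0,0,0.5],[0,0,0]]
    - [[0,0,0.9],[0,0,0]]
    - [[0,0,1],[0,0,0]]
    - [[0,0,1],[0,0,0]]
    - [[0,0,1],[0,0,0]]
    - [[0,0,1],[0,0,0]]
    - [[0,0,1],[0,0,0]]
    - [[0,0,0.8],[0,0,0]]
    - [[0,0,0.5],[0,0,0]]
    - [[0,0,0.2],[0,0,0]]

```text
time: 27.8
tool_pos: [0.5148, 0.3461, 0.0128]
tool_rot: [3.141, 0.001, -0.226]
contact_force: [-0.3, -0.3, -0.5]
opening: 0.0398
grip_force: 15.0
```

Request:
send_rows:
  plan:
    - [[0,0,0.02],[0,0,0]]
    - [[0,0,0.02],[0,0,0]]
    - [[0,0,0.02],[0,0,0]]
    - [[0,0,0.02],[0,0,0]]
    - [[0,0,0.02],[0,0,0]]
    - [[0,0,0.02],[0,0,0]]
    - [[0,0,0.02],[0,0,0]]
    - [[0,0,0.02],[0,0,0]]
    - [[0,0,0],[0,0,0]]
    - [[0,0,0],[0,0,0]]

```text
time: 29.05
tool_pos: [0.5153, 0.3462, 0.0098]
tool_rot: [3.142, -0.0, -0.227]
contact_force: [-0.3, -0.3, -0.8]
opening: 0.0395
grip_force: 15.0
```

Request:
send_rows:
  plan:
    - [[0,0,0.02],[0,0,0]]
    - [[0,0,0.02],[0,0,0]]
    - [[0,0,0.02],[0,0,0]]
    - [[0,0,0.02],[0,0,0]]
    - [[0,0,0.02],[0,0,0]]
    - [[0,0,0],[0,0,0]]
    - [[0,0,0],[0,0,0]]
    - [[0,0,0],[0,0,0]]
    - [[0,0,0],[0,0,0]]
    - [[0,0,0],[0,0,0]]

```text
time: 30.3
tool_pos: [0.5153, 0.3462, 0.0079]
tool_rot: [3.142, -0.0, -0.227]
contact_force: [-1.8, -1.0, 4.6]
opening: 0.0401
grip_force: 15.0
```

There's a 5 N reaction, so the block is on the tray floor. I open, and rise only once the fingers are clear.

Request:
send_rows:
  plan:
    - [[0,0,0],[0,0,0]]
    - [[0,0,0],[0,0,0]]
    - [[0,0,0],[0,0,0]]
    - [[0,0,0],[0,0,0]]
    - [[0,0,0],[0,0,0]]
    - [[0,0,0],[0,0,0]]
    - [[0,0,-0.2],[0,0,0]]
    - [[0,0,-0.4],[0,0,0]]
    - [[0,0,-0.7],[0,0,0]]
    - [[0,0,-0.9],[0,0,0]]
  gripper: 0.25

```text
time: 31.55
tool_pos: [0.5153, 0.3462, 0.0638]
tool_rot: [-3.142, -0.0, -0.227]
contact_force: [0.3, -0.6, -0.5]
opening: 0.0576
grip_force: 0.0
```

Request:
send_rows:
  plan:
    - [[0,0,-1],[0,0,0]]
    - [[0,0,-1],[0,0,0]]
    - [[0,0,-1],[0,0,0]]
    - [[0,0,-1],[0,0,0]]
    - [[0,0,-0.6],[0,0,0]]
    - [[-0.8,0,0],[0,0,0]]
    - [[-0.8,0,0],[0,0,0]]
    - [[-0.8,0,0],[0,0,0]]
    - [[-0.8,0,0],[0,0,0]]
    - [[0,0,0],[0,0,0]]

```text
time: 32.8
tool_pos: [0.4362, 0.3646, 0.1777]
tool_rot: [3.141, 0.0, -0.225]
contact_force: [0.3, -0.8, 0.2]
opening: 0.0572
grip_force: 0.0
```

Run:
```python
from h import *
o=robot.observe();print(o["tool_pos"],o["contact_force"],o["time"])
p,d=read_camera("side"); q,_=read_camera("top")
a=cv2.resize(p[120:310,220:400],None,fx=2.2,fy=2.2); b=cv2.resize(q[100:290,150:350],None,fx=2,fy=2.2); cv2.imwrite("pics/s4.png",np.hstack([a,b]))
q0=np.load("top0.npz")["p"]; dd=cv2.absdiff(q,q0).max(2)
P=cloud("side",d); hsv=cv2.cvtColor(p,cv2.COLOR_BGR2HSV); m=(hsv[...,0]>10)&(hsv[...,0]<25)&(hsv[...,1]>90);m[:130]=0;m[180:]=0;m[:,:255]=0;m[:,325:]=0
z=P[m][:,2];print(m.sum(),np.percentile(z,[5,50,90,97]))
t=m&(P[...,2]>.03); print(cv2.minAreaRect(P[t][:,:2].astype(np.float32)*1000))
```

```text
[0.43620603 0.3645722  0.17770382] [ 0.28475952 -0.83748732  0.1533119 ] 32.8
282 [0.01240996 0.03473871 0.04012468 0.0415434 ]
((516.96484375, 343.59326171875), (50.047664642333984, 87.3869857788086), 80.26226043701172)
```

View pics/s4.png

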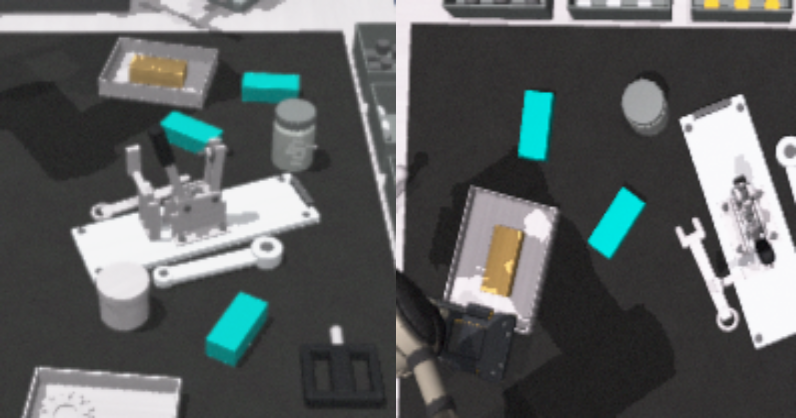

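The block lies flat in the empty tray (left view 158,70; right view 500,260), its top at about 33 mm nominal. The clamp is open and nothing else has moved. One quick check of the handle angle before handing in.

Run:
```python
from h import *
p,d=read_camera("side"); P=cloud("side",d)
c=np.array([.573,-.0163]);y=np.radians(20.78);R=np.array([[np.cos(y),-np.sin(y)],[np.sin(y),np.cos(y)]])
L=np.concatenate([(P[...,:2]-c)@R,P[...,2:]],-1)
m=(p.max(2)<70)&(L[...,2]>.12)&(abs(L[...,1])<.02)&(abs(L[...,0]+.04)<.05)
g=L[m]; print(m.sum(),g.mean(0)); v=np.linalg.svd((g-g.mean(0))[:,[0,2]])[2][0]; print("axis deg",np.degrees(np.arctan2(abs(v[1]),abs(v[0]))))
w=g.mean(0); print("angle from pivot",np.degrees(np.arctan2(w[2]-.058,-(w[0]+.02))), "stop",np.degrees(1.3))
```

```text
140 [-0.0489484  -0.00501368  0.17286309]
axis deg 74.20119342893857
angle from pivot 75.85459367111898 stop 74.48451336700703
```

```bash
python3 -c "
from cell import robot
print(robot.hand_in())"
```

```text
the job is handed in; nothing more can be done
None
```

The job is handed in, at about 33 s of the 61 s allowed: the safety tab is fully back, the handle is up at its stop with the clamp open, and the wooden block lies flat in the empty tray, with nothing else seen to move.

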